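# Fasten the lot chest with its hasp and drop pin

### The arm

A 6-joint arm with a two-finger parallel gripper is mounted at the origin on the work surface; the furniture and walls round the work are solid. World frame = base frame: x ahead of the robot, y to its left, z up, the work surface at z = 0. Lengths are in m, angles in rad, forces in N, time in s.
With the tool pointing down it reaches from about 0.25 to 0.775 m from the base axis. Payload 4 kg.
Tool frame: the origin (TCP) lies at the centre of the arm's flange, where the gripper is bolted on; the fingertips stand 199 mm ahead of it and the grasp point (between the pads) lies 180 mm ahead of it; z points along the fingers, y is the line along which they close (so a half turn about z gives the same grasp; the last joint's range is limited). The gripper opens to 94 mm and grips with 3 to 60 N. Pads are 16 mm wide; open, the fingers measure 119 mm over their backs; the gripper's body (75 mm by 177 mm) begins 78 mm behind the grasp point.
Start: joints at [-1.334, 0.087, 1.371, -0, 1.684, -0.103], TCP at [0.183, -0.519, 0.405] pointing down, gripper open.
Joint ranges: [-3.1, 3.1], [-0.76, 2.03], [0.27, 2.55], [-1.08, 4.22], [0.17, 2.65], [-2.57, 2.57]. Speed limits (rad/s): [2.79, 2.79, 3.14, 3.14, 3.14, 3.14].

### API

Orientations are given as [roll, pitch, yaw] about the fixed x, y, z axes, in that order (R = Rz(yaw) Ry(pitch) Rx(roll)).
In Python, from bench import robot, eyes, models gives the robot as it stands.
- The arm moves only by the tool step_arm, never from a script. Its argument "commands" is a list that holds one entry, the list of rows, each a list of 7 numbers: the shift along the tool's x, y, z in mm, then the turn, a rotation vector about the tool's x, y, z in rad, then the finger opening in mm, from 0 to 94. In form: [[[tx, ty, tz, wx, wy, wz, gripper], ...]]. A call has 1 to 20 rows; each row shifts and turns the commanded pose from where the row before left it, along the tool's axes as they then stand; what a row does not reach is not made up. A row lasts 1/8 s, in which the tool goes at most 62.5 mm and 10.7 degrees, less where a joint would pass 70% of its speed; a pose out of reach is approached as far as the arm can. A call is refused whole if a number of a shift passes 62.5 or a number of a turn 0.188, either way. A call with a gripper value outside its range is refused whole. The fingers move at their own pace and stop on an object; the grip force is fixed at half the most. Time passes only in rows, so rows that do not move let the fingers close. It gives the time, the measured TCP pose, the force, the opening and the grip force at its end, in the units of the state.
- robot.get_obs(): the state, without advancing time (a new reading comes with each control period).
- eyes.snapshot(name): name is "scene" or "top" or "wrist"; returns a dict with "color" (400x640x3 uint8, red, green, blue), "camera_matrix" (3x3 intrinsics, pixels), "eye" and "rotation" of the camera in the world; the wrist camera has in their place "tool_from_camera" (4x4, takes a point from camera to tool coordinates, whose origin is the TCP and whose axes are the flange's). Camera axes: x right, y up, looking along -z (the intrinsics and any distortion apply to the point x, -y, -z); pixel columns grow to the right and rows downward; lengths in m; the calibration is good to about 2 mm. The wrist camera is an equidistant fisheye: a pixel r from the principal point sees the ray r / f radians off the axis. A picture is of the moment at which its call begins: read the wrist's pose just before it. There is no depth.
- robot.close_job(): hands the job in; it is judged then, once.
Trained networks look in a picture, given as the dict that the camera call returned (one of the last four; its "shot" number tells which), for a name from the list of things; names that differ only in an ending like _2 or _b are one class to them, and where a whole thing is asked for, a point or a joint stands for the part that bears it (a point fixed in the world has none). Each returns a list of dicts, best first, with "confidence" (0 to 1); they miss things now and then, are a little off and sometimes report something else, mostly with a low value. They report only what shows in the picture. A call takes as long as a camera call.
- models.masks_of(picture, query): "mask" (400x640 bool, what is visible of it) and "xy" ([column, row] in pixels, amid what is visible of it).
- models.tip_of(picture, query): "xy" ([column, row] in pixels: a listed point, or the origin of a listed thing).
The state is a dict: "time": time; "joint_positions": joint angles; "qvel": joint speeds; "joint_torque": joint torques, N m; "tool_pos": TCP position; "ee_rot": TCP orientation; "wrist_force": force on the tool from outside, world axes, zero at the start; "wrist_torque": the same for the moment, N m; "width": finger opening in m; "finger_force": force on a finger pad.
Only numpy, scipy, OpenCV 4.12 (cv2) and the standard library are available. Lean on these libraries where they do the work, as an engineer would, in place of code of your own. Each camera call takes 0.05 s, during which the arm holds its last target. There are 200 camera calls.

### The job

Fasten this chest so that it can go out to the buyer: swing the slotted hasp that is thrown back over its lid forward and down over the staple on the chest's front until it lies flat, then lift the wooden-headed pin out of the screw eye beside it and drop the pin down through the staple, in front of the hasp, until its collar rests on the staple. Let go of it and leave the things standing round about and on the lid where they are.

Things in the scene. Friction and masses are not known exactly. Their poses are not given: they have to be found in the camera images.
- chest: small dark wooden chest, lid shut, immovable, 150 deep (x) x 280 wide (y) x 135 high; origin: centre of its underside on the table; its own -x points out of the front (toward the robot within 0.25 rad), +y to the left end as the robot sees it, z up. Front face at chest x = -75 mm. Hasp, hinge and staple are in the middle of the front (chest y = 0)
- hasp (a joint): angle of the dark steel hasp, a strap hinged on the lid's front edge about chest y. 0 = hanging flat on the chest's front over the staple (end stop); 1.57 = level, sticking out to -x; 3.14 = straight up; more = leaning back over the lid (stop 4.45). Starts leaning back, 3.6 to 4.15. The hinge is stiff: it stays at any angle; 1 to 4 N at its middle moves it, along its arc (a skew push jams)
- hasp_hinge (a point): middle of the hasp's hinge axis: chest frame x -80, y 0, z 140 mm (5 mm above the lid's top). The strap is 50 mm wide (y), 4 thick, 88 long; hanging at 0 it fills chest x -85 to -81 mm. The knuckles round the axis have radius 5 mm
- hasp_lip (a point): middle of the hasp's free edge, a curled lip 8 mm thick, 84 mm from the hinge axis. The strap's hole for the staple is 34 mm wide and runs from 46 to 69.5 mm from the axis; from 6 to 46 mm the strap is solid and can be pressed on, above the staple
- staple_eye (a point): centre of the staple's opening, level with the top of its bar: chest x -102, y 0, z 91 mm. The staple is a level U of 6 mm bar out of the chest's front. The pin drops straight down through its opening: 16 mm wide (y); with the hasp shut it reaches from the hasp's front (x -85) to x -112, outer end rounded (radius 8 about x -104); outermost point x -118
- drop_pin: loose pin, about 70 g, hanging upright in the screw eye. Origin: centre of its collar's underside; z up its length. Below: steel shank 8 mm in diameter, 51 long, tapered tip. Above: collar 24 mm in diameter, 4 thick, a thin neck, and a light wooden head 20 mm in diameter from 10 to 44 mm above the origin, to grip from above with the fingers along chest y
- keeper_eye: fixed steel screw eye that keeps the pin while the chest is open, on the chest's front 80 to 100 mm left or right of the hasp; origin on the front face, 88 mm above the table; its ring (16 mm hole, 6 mm bar) is centred 27 mm out from the face (own -x), the ring's top 3 mm above the origin
- card_frame: small brass label frame with a blank card, 58 x 43 mm and 3 mm thick, fixed on the chest's front on the other side of the hasp
- iron_weight: knobbed iron scale weight, 60 mm in diameter, 44 high, standing on the back of the lid near its left end; leave it there; origin under its centre
- knob_box: small card box, 57 x 92 x 41 mm, on the table left in front of the chest; leave alone; origin under its centre
- whetstone_box: lidded wooden oilstone box, 66 x 200 x 46 mm, on the table right in front; leave alone; origin under its centre
- ink_bottle: square ink bottle, 44 x 44 x 63 mm, on the table to the left of the chest; leave alone; origin under its centre

How it is judged:
On the way:
1. the hasp lies flat over the staple (value of joint hasp below 0.15 rad), for 0.2 s.
At the end, for the whole second after the job is handed in: the hasp hangs flat over the staple (within 0.15 rad of its stop) and the pin stands at rest through the staple in front of it: collar centre within 12 mm of the middle of the opening, collar down on the staple (-6 to +8 mm), within 0.3 rad of upright (value of joint hasp below 0.15 rad and horizontal distance between drop_pin and staple_eye below 0.012 m and z of drop_pin in the frame of staple_eye between -0.006 and 0.008 m and angle between drop_pin's own z axis and vertical below 0.3 rad and linear speed of drop_pin below 0.02 m/s); the robot touches nothing.
It fails at once if a bystander was pushed more than 30 mm from its place (distance of any of iron_weight, knob_box, whetstone_box, ink_bottle from where it was at the start of the episode above 0.03 m).
It also fails if it takes over 58 s, if anything falls off the work surface, if the arm or the gripper's body presses on something with over 40 N, if the wrist force passes 120 N, or if a joint passes its speed limit or range.

## Working session

There is one attempt and no reset: what is moved stays moved. The work goes in short steps, Python scripts to look and compute and a tool call to move; the robot and the scene stay as the last step left them, time stands still between calls to the robot, and variables do not carry over. Pictures are saved under pics/ and viewed, at most 12 in all, crops included, and the job is handed in when it is done.

Besides the shell and the picture viewer there is one more tool, called after "Request:" by a JSON object that holds its "method" and its "body", one argument or row to a line. step_arm: Moves the arm, as the interface text tells. Its arguments: {"type":"object","properties":{"commands":{"type":"array"}},"required":["commands"]}

```bash
ls; mkdir -p pics
cat > h.py <<'E'
import numpy as np, cv2
from bench import robot, eyes, models
from scipy.spatial.transform import Rotation as R
def snap(n):
    o=robot.get_obs(); p=eyes.snapshot(n); p['obs']=o; return p
def save(p,f,crop=None,s=1):
    im=p['color'][:,:,::-1]
    if crop: im=im[crop[1]:crop[3],crop[0]:crop[2]]
    cv2.imwrite('pics/'+f,cv2.resize(im,None,fx=s,fy=s,interpolation=cv2.INTER_CUBIC))
def ray(p,uv):
    K=p['camera_matrix']; x=(uv[0]-K[0,2])/K[0,0]; y=(uv[1]-K[1,2])/K[1,1]
    if 'eye' in p:
        d=p['rotation']@np.array([x,-y,-1]); return np.array(p['eye']),d/np.linalg.norm(d)
    r=np.hypot(x,y); s=np.sin(r)/r if r>1e-9 else 1
    d=np.array([x*s,-y*s,-np.cos(r)]); T=p['tool_from_camera']
    Rt=rot(p['obs']); return Rt@T[:3,3]+np.array(p['obs']['tool_pos']),Rt@T[:3,:3]@d
def rot(o):
    e=np.array(o['ee_rot']); return R.from_euler('xyz',e).as_matrix() if e.size==3 else (e if e.size==9 else R.from_quat(e).as_matrix())
def atz(p,uv,z):
    o,d=ray(p,uv); return o+d*(z-o[2])/d[2]
def tri(rays):
    A=0;b=0
    for o,d in rays:
        M=np.eye(3)-np.outer(d,d); A=A+M; b=b+M@o
    x=np.linalg.solve(A,b); return x,[float(np.linalg.norm((np.eye(3)-np.outer(d,d))@(x-o))) for o,d in rays]
def proj(p,X):
    c=p['rotation'].T@(np.array(X)-p['eye']); K=p['camera_matrix']; return [K[0,2]+K[0,0]*c[0]/-c[2],K[1,2]-K[1,1]*c[1]/-c[2]]
E
python3 - <<'E'
from h import *
print(robot.get_obs())
S=snap('scene');T=snap('top')
save(S,'s.png');save(T,'t.png')
for n in ['hasp_hinge','hasp_lip','staple_eye','drop_pin','keeper_eye','card_frame','iron_weight','knob_box','whetstone_box','ink_bottle','chest']:
    a=models.tip_of(S,n)[:2];b=models.tip_of(T,n)[:2]
    print(n,[(np.round(q['xy']),round(q['confidence'],2)) for q in a],[(np.round(q['xy']),round(q['confidence'],2)) for q in b])
    if a and b:
        x,e=tri([ray(S,a[0]['xy']),ray(T,b[0]['xy'])]);print('   ',x.round(4),np.round(e,4))
E
```

```text
pics
{'time': 0.0, 'joint_positions': array([-1.33411989e+00,  8.79336731e-02,  1.37225252e+00, -1.47692553e-05,
        1.68359872e+00, -1.03080167e-01]), 'qvel': array([ 0.00011484, -0.00044124, -0.00159561,  0.00172962, -0.00249748,
        0.00106084]), 'joint_torque': array([-7.54360535e-04, -3.40179384e+01, -3.02429330e+01,  7.16617168e-02,
        3.28541617e-02, -1.50255682e-04]), 'tool_pos': array([ 0.18326753, -0.51844232,  0.40351624]), 'ee_rot': array([-3.13941052e+00, -2.10977559e-04,  3.39754729e-01]), 'wrist_force': array([-0.09743008, -0.13552776,  0.00236076]), 'wrist_torque': array([-0.03009388, -0.02341733, -0.00024392]), 'finger_force': 0.0, 'width': 0.0937909247008741}
hasp_hinge [(array([351., 182.]), 0.9)] []
hasp_lip [(array([330., 149.]), 0.88)] [(array([338., 150.]), 0.64)]
    [0.0561 0.2936 0.9836] [0.4434 0.4434]
staple_eye [(array([354., 208.]), 0.56)] [(array([335., 160.]), 0.6), (array([343., 191.]), 0.58)]
    [0.0561 0.2936 0.9836] [0.4434 0.4434]
drop_pin [(array([378., 191.]), 0.53)] [(array([378., 185.]), 0.59)]
    [0.0561 0.2936 0.9836] [0.4434 
[... 217 characters left out ...]
6] [0.4434 0.4434]
iron_weight [(array([287., 181.]), 0.71)] [(array([297., 142.]), 0.67)]
    [0.0561 0.2936 0.9836] [0.4434 0.4434]
knob_box [(array([296., 296.]), 0.88), (array([379., 188.]), 0.65)] [(array([254., 237.]), 0.77)]
    [0.0561 0.2936 0.9836] [0.4434 0.4434]
whetstone_box [(array([426., 235.]), 0.6)] [(array([396., 238.]), 0.76), (array([227., 232.]), 0.51)]
    [0.0561 0.2936 0.9836] [0.4434 0.4434]
ink_bottle [(array([263., 307.]), 0.92), (array([335., 151.]), 0.43)] [(array([228., 235.]), 0.85), (array([378., 173.]), 0.42)]
    [0.0561 0.2936 0.9836] [0.4434 0.4434]
chest [(array([325., 212.]), 0.93)] [(array([336., 163.]), 0.82)]
    [0.0561 0.2936 0.9836] [0.4434 0.4434]
```

Run:
```python
from h import *
for n in ['scene','top','wrist']:
    S=snap(n); print({k:v for k,v in S.items() if k not in('color','obs')})
```

```text
{'camera_matrix': array([[492.64412686,   0.        , 317.41435163],
       [  0.        , 492.64412686, 201.57128008],
       [  0.        ,   0.        ,   1.        ]]), 'eye': array([-0.21325453,  0.55079661,  0.81949096]), 'rotation': array([ 0.89835208, -0.00841353, -2.14926169]), 'shot': 3}
{'camera_matrix': array([[434.80614603,   0.        , 321.7491277 ],
       [  0.        , 434.80614603, 193.23354541],
       [  0.        ,   0.        ,   1.        ]]), 'eye': array([0.3253632 , 0.03645857, 1.14766544]), 'rotation': array([ 0.15805287, -0.00622789, -1.5783939 ]), 'shot': 4}
{'camera_matrix': array([[309.70691629,   0.        , 310.16323233],
       [  0.        , 309.70691629, 204.92757317],
       [  0.        ,   0.        ,   1.        ]]), 'tool_from_camera': array([[ 3.55198435e-04,  9.73889365e-01,  2.27022859e-01,
         6.49257311e-02],
       [ 9.99999132e-01, -5.79004586e-05, -1.31620881e-03,
        -1.92206415e-04],
       [-1.26869703e-03,  2.27023130e-01, -9.73888540e-01,
         2.00100615e-02],
       [ 0.00000000e+00,  0.00000000e+00,  0.00000000e+00,
         1.00000000e+00]]), 'shot': 5}
```

View pics/s.png

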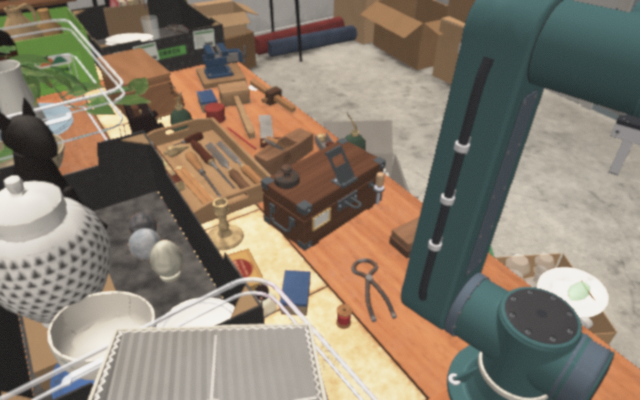

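View pics/t.png

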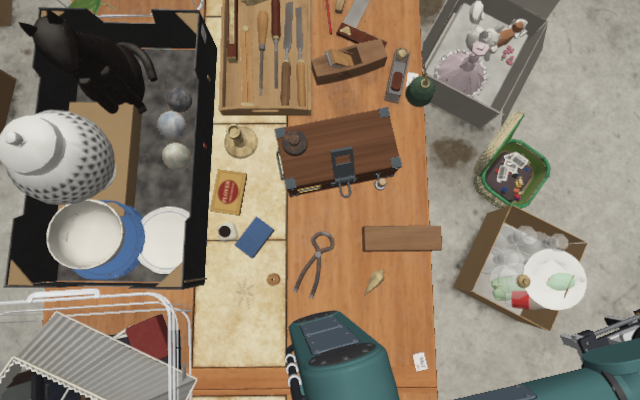

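```bash
sed -i "s/    o=robot.get_obs(); p=eyes.snapshot(n); p\['obs'\]=o; return p/    o=robot.get_obs(); p=eyes.snapshot(n); p['obs']=o\n    if 'rotation' in p: p['rotation']=R.from_euler('xyz',p['rotation']).as_matrix()\n    return p/" h.py
python3 - <<'E'
from h import *
S=snap('scene');T=snap('top')
P={}
for n,z in [('hasp_hinge',.14),('hasp_lip',.2),('staple_eye',.091),('drop_pin',.095),('keeper_eye',.088),('card_frame',.07),('iron_weight',.135),('knob_box',0),('whetstone_box',0),('ink_bottle',0),('chest',0)]:
    a=models.tip_of(S,n)[:1];b=models.tip_of(T,n)[:2]
    print(n,*[atz(S,q['xy'],z).round(3) for q in a],'|',*[atz(T,q['xy'],z).round(3) for q in b])
    for q in b:
      if a:
        x,e=tri([ray(S,a[0]['xy']),ray(T,q['xy'])]);print('   ',x.round(4),np.round(e,4))
# lid corners from top, z=.135
for uv in [(279,134),(388,112),(398,164),(288,192)]: print(atz(T,uv,.135).round(3))
print('staple',atz(T,(345,193),.091), 'pin head',atz(T,(381,183),.135))
E
```

```text
hasp_hinge [ 0.522 -0.027  0.14 ] | [ 0.521 -0.021  0.14 ] [ 0.565 -0.01   0.14 ]
    [ 0.5191 -0.0228  0.1438] [0.0021 0.0021]
    [ 0.5528 -0.0254  0.1273] [0.0212 0.0212]
hasp_lip [ 0.578 -0.017  0.2  ] | [ 0.575 -0.005  0.2  ]
    [ 0.5704 -0.0075  0.208 ] [0.0034 0.0034]
staple_eye [ 0.575 -0.071  0.091] | [ 0.494 -0.025  0.091] [ 0.511 -0.103  0.091]
    [ 0.4884 -0.0137  0.1655] [0.0089 0.0089]
    [ 0.5272 -0.0745  0.1166] [0.0325 0.0325]
drop_pin [ 0.506 -0.099  0.095] | [ 0.511 -0.108  0.095]
    [ 0.5138 -0.1079  0.0858] [0.0015 0.0015]
keeper_eye | [ 0.549 -0.112  0.088] [ 0.611 -0.006  0.088]
card_frame [0.521 0.064 0.07 ] | [0.518 0.053 0.07 ] [ 0.384 -0.16   0.07 ]
    [0.5218 0.0569 0.065 ] [0.0049 0.0049]
    [ 0.4384 -0.0348  0.1127] [0.1296 0.1296]
iron_weight [0.605 0.09  0.135] | [0.61  0.092 0.135]
    [0.6095 0.0899 0.1325] [0.0022 0.0022]
knob_box [0.392 0.2   0.   ] | [0.392 0.207 0.   ]
    [0.3903 0.2042 0.0053] [0.0027 0.0027]
whetstone_box [ 0.388 -0.163  0.   ] | [ 0.388 -0.17   0.   ]
    [ 0.3899 -0.1687 -0.0042] [0.0023 0.0023]
ink_bottle [0.403 0.275 0.   ] |
chest [ 0.595 -0.011 -0.   ] | [ 0.595 -0.012  0.   ]
    [ 5.948e-01 -1.150e-02  1.000e-04] [0.0004 0.0004]
[0.632 0.131 0.135]
[ 0.686 -0.134  0.135]
[ 0.556 -0.154  0.135]
[0.49  0.108 0.135]
staple [ 0.49392945 -0.02864872  0.091     ] pin head [ 0.51033978 -0.1116479   0.135     ]
```

Request:
{"method": "step_arm", "body": {
  "commands": [
    [[20, -18, -5, 0, 0, 0, 94], [30, -27, -5, 0, 0, 0, 60], [30, -27, -5, 0, 0, 0, 20], [30, -27, 0, 0, 0, 0, 20], [30, -27, 0, 0, 0, 0, 20], [30, -27, 0, 0, 0, 0, 20], [30, -27, 0, 0, 0, 0, 20], [30, -27, 0, 0, 0, 0, 20], [30, -27, 0, 0, 0, 0, 20], [30, -27, 0, 0, 0, 0, 20], [30, -27, 0, 0, 0, 0, 20], [30, -27, 0, 0, 0, 0, 20], [30, -27, 0, 0, 0, 0, 20], [20, -15, 0, 0, 0, 0, 20], [0, 0, 0, 0, 0, 0.13, 20], [0, 0, 0, 0, 0, 0, 20]]
  ]
}}

```text
time: 4.55
tool_pos: [0.4415, -0.0483, 0.4197]
ee_rot: [3.141, 0.0, 0.212]
wrist_force: [-0.4, 0.4, -0.9]
width: 0.0198
finger_force: 0.0
```

Run:
```python
from h import *
S=snap('scene');T=snap('top');W=snap('wrist')
save(W,'w1.png')
print(W['obs']['tool_pos'],W['obs']['ee_rot'])
for n,z in [('hasp_hinge',.14),('hasp_lip',.207),('staple_eye',.091),('drop_pin',.091),('keeper_eye',.088),('card_frame',.07),('chest',0)]:
    for p in (S,T,W):
        print(n,[(np.round(q['xy']),round(q['confidence'],2),atz(p,q['xy'],z).round(4)) for q in models.tip_of(p,n)[:2]])
```

```text
[ 0.44134987 -0.04875684  0.41973026] [ 3.14139598e+00 -9.72937845e-05  2.11484834e-01]
hasp_hinge [(array([349., 181.]), 0.58, array([ 0.5243, -0.0248,  0.14  ])), (array([263., 310.]), 0.38, array([0.2957, 0.3248, 0.14  ]))]
hasp_hinge [(array([342., 179.]), 0.67, array([ 0.5191, -0.0181,  0.14  ]))]
hasp_hinge [(array([301., 110.]), 0.86, array([ 0.5227, -0.0237,  0.14  ]))]
hasp_lip [(array([333., 149.]), 0.62, array([ 0.5719, -0.0104,  0.207 ]))]
hasp_lip [(array([338., 149.]), 0.49, array([ 0.5757, -0.0075,  0.207 ]))]
hasp_lip [(array([296.,  24.]), 0.76, array([ 0.573 , -0.0114,  0.207 ]))]
staple_eye [(array([354., 204.]), 0.77, array([ 0.4948, -0.0217,  0.091 ])), (array([289., 180.]), 0.46, array([0.6613, 0.0567, 0.091 ]))]
staple_eye [(array([343., 193.]), 0.93, array([ 0.4942, -0.0242,  0.091 ]))]
staple_eye [(array([302., 137.]), 0.85, array([ 0.5006, -0.0283,  0.091 ]))]
drop_pin [(array([289., 183.]), 0.59, array([0.6488, 0.0647, 0.091 ])), (array([380., 188.]), 0.57, array([ 0.5095, -0.1132,  0.091 ]))]
drop_pin [(array([298., 141.]), 0.74, array([0.6263, 0.0874, 0.0
[... 178 characters left out ...]
]), 0.43, array([ 0.5416, -0.1027,  0.088 ]))]
keeper_eye []
keeper_eye [(array([389., 116.]), 0.8, array([ 0.5414, -0.1091,  0.088 ]))]
card_frame [(array([319., 214.]), 0.83, array([0.5287, 0.0551, 0.07  ]))]
card_frame [(array([311., 187.]), 0.58, array([0.5139, 0.0551, 0.07  ])), (array([342., 192.]), 0.52, array([ 0.5001, -0.0232,  0.07  ]))]
card_frame [(array([218., 111.]), 0.72, array([0.511, 0.068, 0.07 ]))]
chest [(array([348., 181.]), 0.57, array([ 0.6744, -0.1417,  0.    ]))]
chest [(array([334., 162.]), 0.61, array([ 0.5946, -0.0056,  0.    ]))]
chest [(array([306.,  61.]), 0.6, array([ 0.5977, -0.01  ,  0.    ])), (array([387., 140.]), 0.37, array([ 0.5206, -0.1347,  0.    ]))]
```

View pics/w1.png

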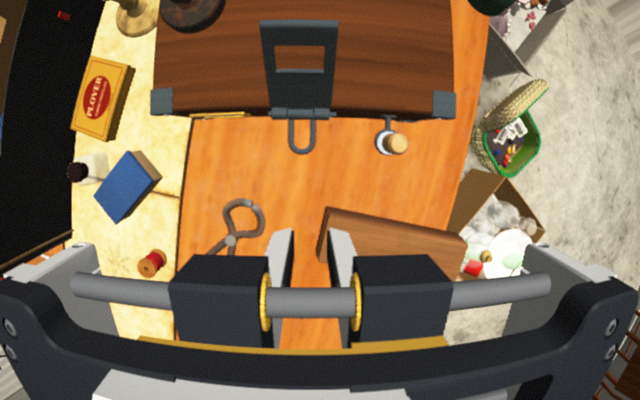

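Request:
{"method": "step_arm", "body": {
  "commands": [
    [[10, 0, -10, 0, 0, 0, 20], [25, -1, -8, 0, 0, 0, 20], [35, -2, 0, 0, 0, 0, 20], [35, -2, 0, 0, 0, 0, 20], [35, -2, 0, 0, 0, 0, 20], [23, -1, 0, 0, 0, 0, 20], [0, 0, 20, 0, 0, 0, 20], [0, 0, 30, 0, 0, 0, 20], [0, 0, 23, 0, 0, 0, 20], [0, 0, 0, 0, 0, 0, 20]]
  ]
}}

```text
time: 7.0
tool_pos: [0.5989, -0.0068, 0.362]
ee_rot: [-3.14, 0.005, 0.21]
wrist_force: [0.4, -0.1, -1.0]
width: 0.0198
finger_force: 0.0
```

Run:
```python
from h import *
o=robot.get_obs();Rt=rot(o);tip=o['tool_pos']+Rt@[0,0,.199]
h=np.array([.522,-.0235,.14]);print(tip, R.from_euler('z',-.215).as_matrix()@(tip-h),o['wrist_force'])
W=snap('wrist'); p=[atz(W,q['xy'],.14).round(4) for q in models.tip_of(W,'hasp_hinge')[:1]];print(p)
S=snap('scene');save(S,'s2.png',(230,100,430,260),3)
```

```text
[ 0.59777424 -0.00673668  0.16295831] [0.07760605 0.00021113 0.02295831] [ 0.37588868 -0.08094464 -1.03367248]
[]
```

View pics/s2.png

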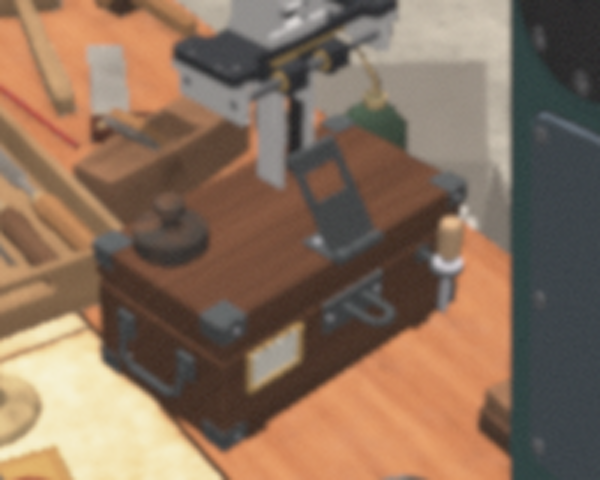

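Request:
{"method": "step_arm", "body": {
  "commands": [
    [[-11, 0, -1, 0, 0, 0, 20], [-9, 0, -3, 0, 0, 0, 20], [-9, 0, -4, 0, 0, 0, 20], [-9, 0, -3, 0, 0, 0, 20], [-9, 0, -3, 0, 0, 0, 20], [-9, 0, -3, 0, 0, 0, 20], [-9, 0, -1, 0, 0, 0, 20], [0, 0, 0, 0, 0, 0, 20]]
  ]
}}

```text
time: 8.15
tool_pos: [0.5349, -0.0206, 0.3825]
ee_rot: [3.141, 0.001, 0.209]
wrist_force: [-0.4, -0.4, -0.1]
width: 0.0196
finger_force: 0.0
```

```bash
cat > c.py <<'E'
from h import *
o=robot.get_obs();Rt=rot(o);tip=o['tool_pos']+Rt@[0,0,.199]
h0=np.array([.522,-.0235,.14])
print((1000*(R.from_euler('z',-.215).as_matrix()@(tip-h0))).round(1),o['wrist_force'].round(1),o['time'])
S=snap('scene')
for q in models.tip_of(S,'hasp_lip')[:1]:
    # intersect with hasp mid plane
    a,d=ray(S,q['xy']); M=R.from_euler('z',-.215).as_matrix(); a=M@(a-h0); d=M@d; x=a-d*a[1]/d[1]
    print('lip',(x*1000).round(1),'theta',np.arctan2(-x[0],-x[2])%(2*np.pi),q['confidence'])
E
python3 c.py
```

```text
[13.1  0.  43.5] [-0.4 -0.4 -0.1] 8.15
lip [ 4.   0.  84.1] theta 3.188913990941214 0.78
```

Request:
{"method": "step_arm", "body": {
  "commands": [
    [[-7, 0, 1.5, 0, 0, 0, 20], [-7, 0, 2.5, 0, 0, 0, 20], [-7, 0, 3, 0, 0, 0, 20], [-7, 0, 3.5, 0, 0, 0, 20], [-6, 0, 6, 0, 0, 0, 20], [-5, 0, 6, 0, 0, 0, 20], [-5, 0, 8, 0, 0, 0, 20], [-4, 0, 8, 0, 0, 0, 20], [-2, 0, 7, 0, 0, 0, 20], [0, 0, 0, 0, 0, 0, 20]]
  ]
}}

```text
time: 9.5
tool_pos: [0.4864, -0.0308, 0.3361]
ee_rot: [-3.141, 0.002, 0.21]
wrist_force: [0.1, -0.2, -0.2]
width: 0.0205
finger_force: 0.0
```

```bash
python3 c.py
```

```text
[-36.8   0.6  -2.9] [ 0.1 -0.2 -0.2] 9.5
lip [-73.3   0.  -29.3] theta 1.189796315523577 0.67
```

Request:
{"method": "step_arm", "body": {
  "commands": [
    [[-1, 0, 4, 0, 0, 0, 20], [2, 0, 6, 0, 0, 0, 20], [3, 0, 5, 0, 0, 0, 20], [4, 0, 5, 0, 0, 0, 20], [5, 0, 4, 0, 0, 0, 20], [6, 0, 2.5, 0, 0, 0, 20], [5, 0, 1, 0, 0, 0, 20], [3, 0, 0, 0, 0, 0, 20], [2, 0, 0, 0, 0, 0, 20], [0, 0, 0, 0, 0, 0, 20], [0, 0, 0, 0, 0, 0, 20]]
  ]
}}

```text
time: 10.98
tool_pos: [0.5104, -0.0259, 0.3098]
ee_rot: [-3.141, 0.022, 0.208]
wrist_force: [-26.6, -4.9, 16.2]
width: 0.02
finger_force: 13.6
```

```bash
python3 c.py
```

```text
[-16.3   0.3 -29.2] [-26.6  -4.9  16.2] 10.975
lip [  1.    0.  -87.6] theta 6.271717821806609 0.53
```

Request:
{"method": "step_arm", "body": {
  "commands": [
    [[-8, 0, 0, 0, 0, 0, 20], [-20, 0, -5, 0, 0, 0, 20], [-20, 5, -30, 0, 0, 0, 40], [-10, 20, -35, 0, 0, 0, 50], [0, 25, -20, 0, 0, 0, 50], [0, 10, 0, 0, 0, 0, 50], [0, 0, 0, 0, 0, 0, 50], [0, 0, 0, 0, 0, 0, 50]]
  ]
}}

```text
time: 12.08
tool_pos: [0.4708, -0.095, 0.3979]
ee_rot: [-3.14, 0.002, 0.21]
wrist_force: [0.6, 0.4, -0.0]
width: 0.0497
finger_force: 0.0
```

Run:
```python
from h import *
import c
W=snap('wrist');T=snap('top');S=c.S
save(W,'w2.png',(150,0,500,250),2)
M=R.from_euler('z',-.215).as_matrix()
for n,z in [('hasp_hinge',.14),('hasp_lip',.056),('staple_eye',.091),('drop_pin',.091),('keeper_eye',.088)]:
    for p in (S,T,W):
        print(n,[(np.round(q['xy']),round(q['confidence'],2),atz(p,q['xy'],z).round(4),(1000*M@(atz(p,q['xy'],z)-c.h0)).round(1)) for q in models.tip_of(p,n)[:2]])
```

```text
[-65.7 -58.5  58.9] [ 0.6  0.4 -0. ] 12.075
lip [  1.7   0.  -97.9] theta 6.265844870407275 0.9
hasp_hinge [(array([349., 183.]), 0.92, array([ 0.5176, -0.0213,  0.14  ]), array([-3.9,  3. ,  0. ]))]
hasp_hinge [(array([343., 179.]), 0.71, array([ 0.5194, -0.0205,  0.14  ]), array([-1.9,  3.5,  0. ]))]
hasp_hinge [(array([238., 137.]), 0.59, array([ 0.521, -0.027,  0.14 ]), array([-1.7, -3.3,  0. ]))]
hasp_lip [(array([346., 213.]), 0.9, array([ 0.5104, -0.0128,  0.056 ]), array([ -9. ,  12.9, -84. ]))]
hasp_lip [(array([343., 182.]), 0.39, array([ 0.5272, -0.0259,  0.056 ]), array([  4.6,  -3.4, -84. ]))]
hasp_lip [(array([253., 142.]), 0.89, array([ 0.514 , -0.0247,  0.056 ]), array([ -8.1,   0.5, -84. ]))]
staple_eye [(array([355., 207.]), 0.76, array([ 0.4864, -0.0182,  0.091 ]), array([-33.6,  12.8, -49. ])), (array([351., 182.]), 0.52, array([ 0.5714, -0.0687,  0.091 ]), array([ 38.6, -54.7, -49. ]))]
staple_eye [(array([343., 194.]), 0.78, array([ 0.4915, -0.0227,  0.091 ]), array([-29.7,   7.3, -49. ]))]
staple_eye [(array([246., 160.]), 0.82, array([ 0.4976, -0.0276,  0.091 ]), array([-24.7,   1.2, -49. ]))]
drop_pin [(array([380., 190.]), 0.56, array([ 0.5055, -0.1081,  0.091 ]), array([-34.2, -79.2, -49. ]))]
drop_pin [(array([311., 188.]), 0.64, array([0.5082, 0.0555, 0.091 ]), array([  3.4,  80.1, -49. ]))]
drop_pin [(array([339., 157.]), 0.58, array([ 0.5186, -0.1119,  0.091 ]), array([-22.2, -85.6, -49. ])), (array([101., 201.]), 0.17, array([0.4232, 0.1362, 0.091 ]), array([-62.4, 177.1, -49. ]))]
keeper_eye [(array([372., 185.]), 0.49, array([ 0.535 , -0.1061,  0.088 ]), array([ -4.9, -83.4, -52. ]))]
keeper_eye []
keeper_eye [(array([263.,  71.]), 0.74, array([ 0.5836, -0.0253,  0.088 ]), array([ 59.8, -14.9, -52. ])), (array([341., 130.]), 0.72, array([ 0.5436, -0.1087,  0.088 ]), array([  2.9, -87.9, -52. ]))]
```

View pics/w2.png

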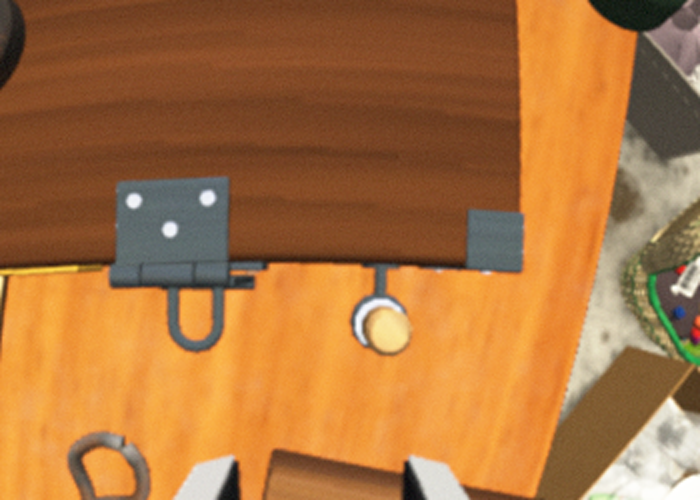

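Run:
```python
from h import *
import c
W=snap('wrist'); M=R.from_euler('z',-.215).as_matrix()
for n,uv,z in [('staple outer',(196,350),.088),('legL',(170,300),.088),('legR',(220,300),.088),('headtop',(388,329),.135),('collar',(377,322),.095),('ringL',(353,322),.088),('chestfrontL',(10,270),.135),('chestfrontR',(520,270),.135),('hingeL',(110,280),.14),('hingeR',(228,280),.14)]:
    X=atz(W,(uv[0]/2+150,uv[1]/2),z); print(n,X.round(4),(1000*M@(X-c.h0)).round(1))
```

```text
[-65.3 -59.6  60.7] [-0.4 -0.   0.3] 13.025
lip [ -4.    0.  -83.5] theta 0.047570332193227774 0.56
staple outer [ 0.4844 -0.0319  0.088 ] [-38.5  -0.2 -52. ]
legL [ 0.5057 -0.0149  0.088 ] [-14.1  11.8 -52. ]
legR [ 0.5102 -0.0389  0.088 ] [-14.8 -12.6 -52. ]
headtop [ 0.5165 -0.1136  0.135 ] [-24.6 -86.8  -5. ]
collar [ 0.5157 -0.113   0.095 ] [-25.3 -86.1 -45. ]
ringL [ 0.5128 -0.1027  0.088 ] [-25.9 -75.4 -52. ]
chestfrontL [0.511  0.0481 0.135 ] [ 4.5 72.3 -5. ]
chestfrontR [ 0.5525 -0.1612  0.135 ] [   0.4 -141.    -5. ]
hingeL [ 0.5143 -0.0007  0.14  ] [-2.6 23.9  0. ]
hingeR [ 0.5228 -0.0482  0.14  ] [ -4.5 -24.3   0. ]
```

Request:
{"method": "step_arm", "body": {
  "commands": [
    [[20, 13, 0, 0, 0, 0, 50], [21, 14, 0, 0, 0, 0, 50], [0, 0, 25, 0, 0, 0, 50], [0, 0, 35, 0, 0, 0, 50], [0, 0, 25, 0, 0, 0, 50], [0, 0, 12, 0, 0, 0, 50], [0, 0, 0, 0, 0, 0, 50]]
  ]
}}

```text
time: 14.05
tool_pos: [0.5165, -0.1134, 0.3021]
ee_rot: [-3.141, 0.001, 0.21]
wrist_force: [-0.2, -1.0, -0.3]
width: 0.0502
finger_force: 0.0
```

Run:
```python
from h import *
import c
W=snap('wrist');save(W,'w3.png',(200,50,440,250),3)
```

```text
[-24.8 -86.5 -36.9] [-0.2 -1.  -0.3] 14.05
lip [ -1.8   0.  -89.8] theta 0.01955048714225527 0.61
```

View pics/w3.png

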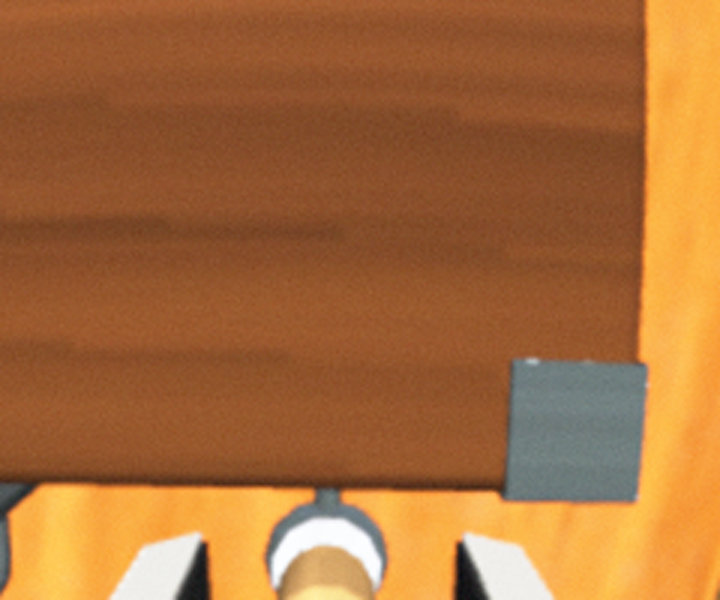

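Request:
{"method": "step_arm", "body": {
  "commands": [
    [[0, 0, 0, 0, 0, 0, 12], [0, 0, 0, 0, 0, 0, 12], [0, 0, 0, 0, 0, 0, 12], [0, 0, 0, 0, 0, 0, 12], [0, 0, 0, 0, 0, 0, 12], [0, 0, -10, 0, 0, 0, 12], [0, 0, -20, 0, 0, 0, 12], [0, 0, -20, 0, 0, 0, 12], [0, 0, -20, 0, 0, 0, 12], [0, 0, -5, 0, 0, 0, 12], [0, 0, 0, 0, 0, 0, 12]]
  ]
}}

```text
time: 15.58
tool_pos: [0.5166, -0.1134, 0.3778]
ee_rot: [3.141, -0.0, 0.21]
wrist_force: [-0.0, 0.0, -0.1]
width: 0.0192
finger_force: 30.0
```

Run:
```python
from h import *
import c
W=snap('wrist');save(W,'w4.png',(200,50,440,250),3)
T=snap('top')
for p in (W,c.S): print([(q['xy'],q['confidence']) for q in models.tip_of(p,'drop_pin')[:2]])
save(c.S,'s4.png',(300,130,430,240),5)
```

```text
[-24.4 -86.8  38.8] [-0.   0.  -0.1] 15.575
lip [  4.9   0.  -83.3] theta 6.22457578861136 0.87
[([310.2, 235.7], 0.66)]
[([380.2, 160.4], 0.47)]
```

View pics/w4.png

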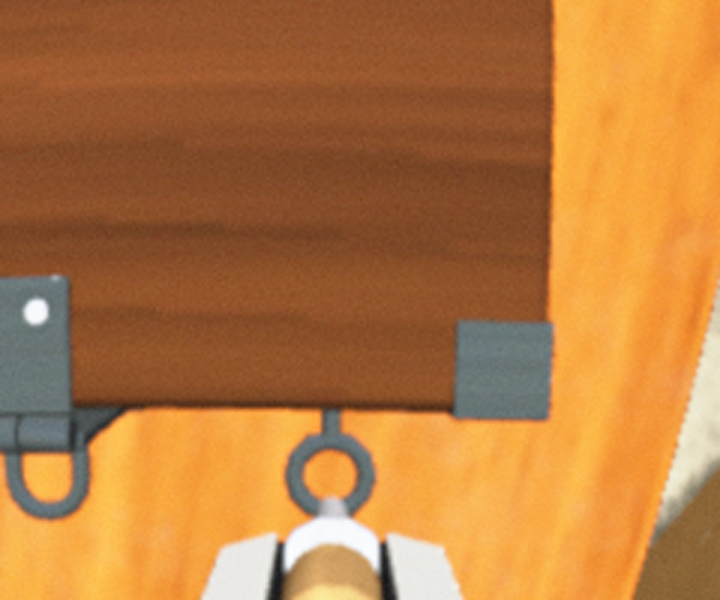

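View pics/s4.png

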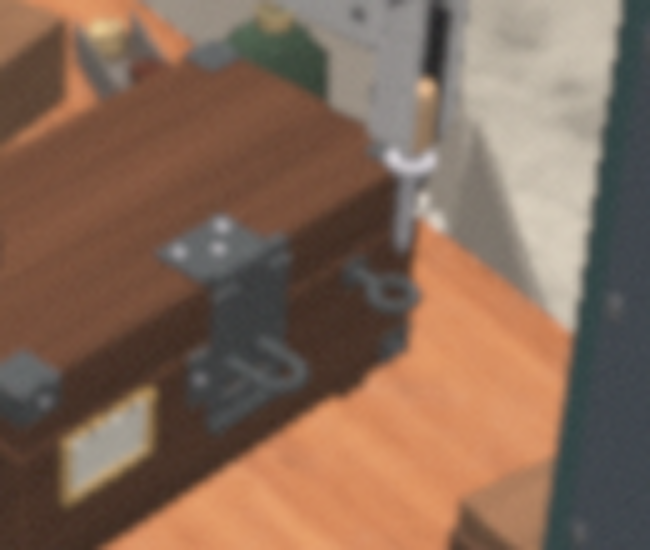

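Run:
```python
from h import *
import c
W=snap('wrist'); M=R.from_euler('z',-.215).as_matrix()
for n,uv,z in [('shank end',(332,502),.116),('ring c',(331,476),.088),('ringouter',(331,518),.088),('staple outer',(49,518),.088),('legL',(13,470),.088),('legR',(82,470),.088),('edgeL',(130,404),.135),('edgeR',(450,409),.135),('collarfarrim',(332,517),.167)]:
    X=atz(W,(uv[0]/3+200,uv[1]/3+50),z); print(n,X.round(4),(1000*M@(X-c.h0)).round(1))
```

```text
[-24.8 -86.5  37.8] [-0.5 -0.4 -0.1] 15.875
lip [ -2.6   0.  -82.4] theta 0.03153875502415564 0.73
shank end [ 0.5149 -0.1143  0.116 ] [-26.3 -87.2 -24. ]
ring c [ 0.5152 -0.114   0.088 ] [-26.  -86.9 -52. ]
ringouter [ 0.5024 -0.1167  0.088 ] [-39.  -86.9 -52. ]
staple outer [ 0.4836 -0.0309  0.088 ] [-39.1   0.9 -52. ]
legL [ 0.4964 -0.0172  0.088 ] [-23.7  11.6 -52. ]
legR [ 0.5011 -0.0393  0.088 ] [-23.8 -11.  -52. ]
edgeL [ 0.534  -0.0594  0.135 ] [  4.1 -37.6  -5. ]
edgeR [ 0.549  -0.1364  0.135 ] [   2.3 -116.    -5. ]
collarfarrim [ 0.5254 -0.1119  0.167 ] [-15.5 -87.1  27. ]
```

Request:
{"method": "step_arm", "body": {
  "commands": [
    [[0, -15, 0, 0, 0, 0, 12], [1, -25, 0, 0, 0, 0, 12], [1, -25, 0, 0, 0, 0, 12], [1, -22, 0, 0, 0, 0, 12], [0, 0, 15, 0, 0, 0, 12], [0, 0, 0, 0, 0, 0, 12], [0, 0, 0, 0, 0, 0, 12]]
  ]
}}

```text
time: 16.9
tool_pos: [0.5014, -0.0283, 0.3621]
ee_rot: [-3.142, 0.001, 0.209]
wrist_force: [-0.1, 0.8, -1.3]
width: 0.0189
finger_force: 30.0
```

Run:
```python
from h import *
import c
W=snap('wrist');save(W,'w5.png',(250,150,370,250),6)
```

```text
[-21.3  -0.3  23.1] [-0.1  0.8 -1.3] 16.9
lip [  5.7   0.  -91.1] theta 6.22017995633428 0.74
```

View pics/w5.png

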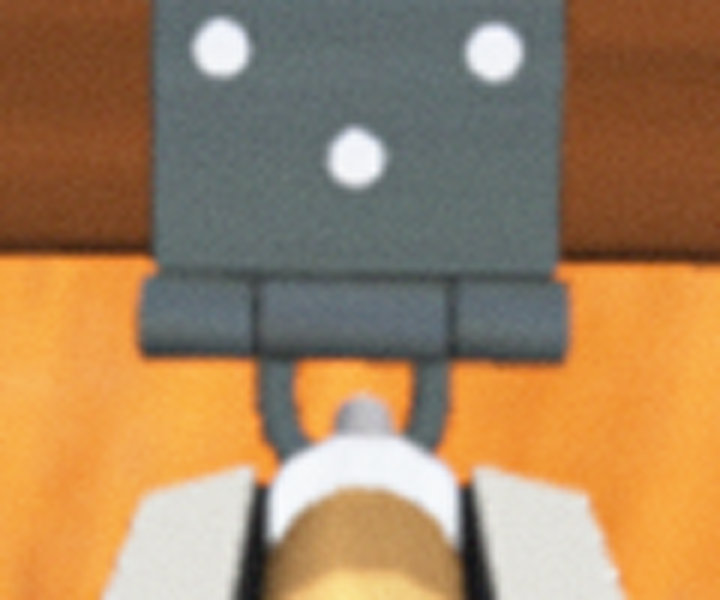

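Request:
{"method": "step_arm", "body": {
  "commands": [
    [[0, -1.2, 5, 0, 0, 0, 12], [0, 0, 10, 0, 0, 0, 12], [0, 0, 12, 0, 0, 0, 12], [0, 0, 12, 0, 0, 0, 12], [0, 0, 10, 0, 0, 0, 12], [0, 0, 6, 0, 0, 0, 12], [0, 0, 2, 0, 0, 0, 12], [0, 0, 0, 0, 0, 0, 12]]
  ]
}}

```text
time: 18.05
tool_pos: [0.5012, -0.0266, 0.3058]
ee_rot: [3.141, -0.0, 0.21]
wrist_force: [-0.5, 0.3, -0.1]
width: 0.0189
finger_force: 30.0
```

Run:
```python
from h import *
import c
save(c.S,'s6.png',(300,150,400,240),6)
```

```text
[-20.9   1.4 -33.2] [-0.5  0.3 -0.1] 18.05
lip [  2.6   0.  -88.6] theta 6.2539172423093055 0.61
```

View pics/s6.png

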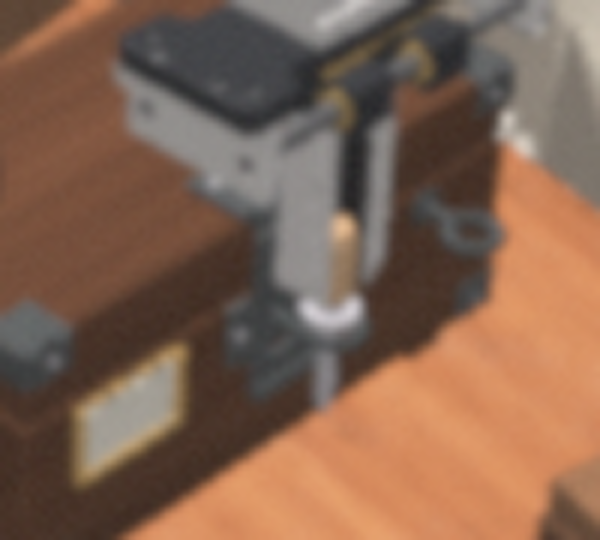

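Request:
{"method": "step_arm", "body": {
  "commands": [
    [[0, 0, 2.5, 0, 0, 0, 12], [0, 0, 0, 0, 0, 0, 12], [0, 0, 0, 0, 0, 0, 30], [0, 0, 0, 0, 0, 0, 45], [0, 0, 0, 0, 0, 0, 50], [0, 0, 0, 0, 0, 0, 50], [0, 0, -10, 0, 0, 0, 50], [0, 0, -25, 0, 0, 0, 50], [0, 0, -35, 0, 0, 0, 50], [-20, 0, -30, 0, 0, 0, 50], [-30, 0, -10, 0, 0, 0, 50], [0, 0, 0, 0, 0, 0, 50], [0, 0, 0, 0, 0, 0, 50]]
  ]
}}

```text
time: 19.77
tool_pos: [0.4525, -0.0369, 0.4131]
ee_rot: [3.142, -0.001, 0.21]
wrist_force: [-0.3, 0.1, -0.1]
width: 0.05
finger_force: 0.0
```

Run:
```python
from h import *
import c
W=snap('wrist')
a=c.S['color'][150:240,300:400,::-1]; b=W['color'][70:220,220:400,::-1]
a=cv2.resize(a,(400,360));b=cv2.resize(b,(400,333)); b=cv2.copyMakeBorder(b,0,27,0,0,0)
cv2.imwrite('pics/f.png',np.hstack([a,b]))
```

```text
[-70.7   1.7  74.1] [-0.3  0.1 -0.1] 19.775
```

View pics/f.png

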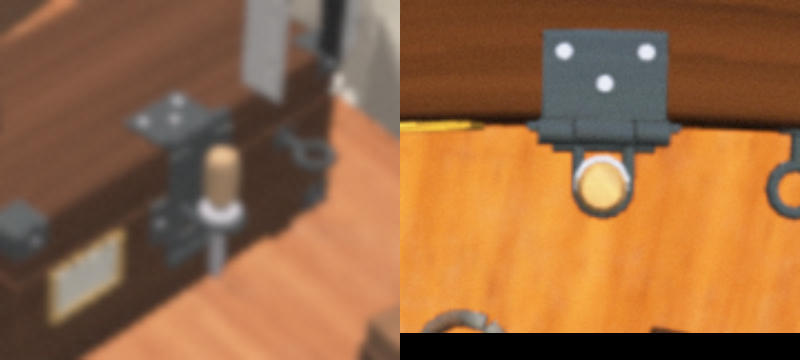

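The pin stands upright in the staple with its collar down, and the hasp lies flat behind it. The arm is clear.

```bash
python3 -c "
from bench import robot
print(robot.close_job())"
```

```text
the job is handed in; nothing more can be done
None
```

The hasp lies flat over the staple and the pin stands upright through it with its collar down; I let go, left the bystanders alone and handed the job in at about 20 s. The hand-in gave no verdict.

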